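Level the cracker grill at its sprung foot

ROBOT

A 7-joint arm with a two-finger parallel gripper is mounted at the origin on the work surface. World frame = base frame: x ahead of the robot, y to its left, z up, the work surface at z = 0. Lengths are in mm, angles in rad, forces in N, time in s.
With the tool pointing down it reaches from about 425 to 1025 mm from the base axis. Payload 3.6 kg.
Tool frame: the origin (TCP) lies midway between the tips of the shut fingers; the grasp point (between the pads) lies 19 mm behind it; z points along the fingers, y is the direction in which the jaws open and shut (so a half turn about z gives the same grasp; the last joint's range is limited). The gripper opens to 85 mm and grips with 20 to 120 N. Pads are 22 mm wide; open, the fingers measure 114 mm over their backs; the gripper's body (76 mm by 85 mm) begins 54 mm behind the grasp point. The pads swing forward as they close: fully open they stand 13 mm farther back than shut.
Start: joints at [-1.421, 0.591, 0.048, 1.609, -0.033, 0.943, -0.034], TCP at [174.301, 703.739, 231.302] pointing down, gripper open.
Joint ranges: [-2.69, 2.69], [-0.47, 2.24], [-1.27, 1.36], [0.19, 2.51], [-1.53, 4.68], [0.08, 2.07], [-3.09, 3.09]. Speed limits (rad/s): [2.57, 2.57, 3.14, 3.14, 3.14, 3.14, 3.14].

INTERFACE

Orientations are given as a unit quaternion [w, x, y, z].
In Python, from workcell import manip, optics, sign_off gives the robot as it stands. The module is installed in compiled form; this text tells all that it offers.
- The arm moves only by the tool send_rows, never from a script. Its argument "deltas" is a list that holds one entry, the list of rows, each a list of 7 numbers: the shift along the tool's x, y, z in units of 60 mm (1.0 is 60 mm), then the turn, a rotation vector about the tool's x, y, z in degrees, then the finger opening in mm, from 0 to 85.4. A call has exactly 8 rows; each row shifts and turns the commanded pose from where the row before left it, along the tool's axes as they then stand; what a row does not reach is not made up. A row lasts 1/8 s, in which the tool goes at most 62.5 mm and 10.7 degrees, less where a joint would pass 70% of its speed; a pose out of reach is approached as far as the arm can. A call is refused whole if a number of a shift passes 1 or a number of a turn 10.7, either way. A call with a gripper value outside its range is refused whole. The fingers move at their own pace and stop on an object; "squeeze" is the grip in N (left out, the last holds). Time passes only in rows, so rows that do not move let the fingers close, or fill a call up. It gives the time, the measured TCP pose, the force and the opening at its end, in the units of the state.
- manip.get_state(): the state, without advancing time (a new reading comes with each control period).
- optics.capture(name): name is "side" or "top" or "wrist"; returns the picture (384x512x3 uint8, red, green, blue); there is no depth.
- optics.calibration(name): a dict with "camera_matrix" (3x3 intrinsics, pixels), "world_from_camera" (4x4, takes a point from camera to world coordinates); the wrist camera has in their place "T_tool_cam" (4x4, takes a point from camera to tool coordinates, whose origin is the TCP and whose axes are the flange's). Camera axes: x right, y down, z forward; pixel columns grow to the right and rows downward; lengths in mm; the calibration is good to about 2 mm. A picture is of the moment at which its call begins: read the wrist's pose just before it. calibration takes no time and is no camera call.
- sign_off(): hands the job in, once; it reports no verdict.
The state is a dict: "time_s": time; "joints": joint angles; "joint_vel": joint speeds; "joint_torque": joint torques, N m; "ee_pos": TCP position; "ee_rot": TCP orientation; "contact_force": force on the tool from outside, world axes, zero at the start; "wrist_torque": the same for the moment, N m; "opening": opening from 0.0 (shut) to 1.0 (fully open).
Only numpy, scipy, OpenCV 4.12 (cv2) and the standard library are available. Lean on these libraries where they do the work, as an engineer would, in place of code of your own. Each camera call takes 0.05 s, during which the arm holds its last target. There are 200 camera calls.

TASK

The cracker grill sags at its levelling foot. Pick up the short tube sleeve, slide it over the upright pin of the foot, press it down so that the sprung ring under it sinks, and with the sleeve turn that ring clockwise (seen from above) until the bubble of the spirit level on the grate is centred between its two lines. Finish while holding: keep gripping the sleeve and pressing the ring down, the bubble staying centred, and leave the jar, the brush and the loose cracker on the table alone.

Things in the scene. Friction and masses are not known exactly. Their poses are not given: they have to be found in the camera images.
- sleeve: Loose upright steel tube with a black rubber foot, 55 mm tall, about 120 g, standing on the table. Origin: centre of its underside, z along the bore. Bore 23 mm, open at both ends; rubber foot 50 mm across, 10 mm high; above it the tube is 42 mm across (grip here). Round: its yaw means nothing. It turns the ring by friction alone, so only while pressed on it.
- pin_tip (a point): Tip of the levelling foot's fixed upright steel pin, 112 mm above the table. The pin is 18 mm across, its top 12 mm tapering to 8 mm. The tip stands 42 mm above the unpressed ring: a sleeve resting on the ring covers it and ends 13 mm higher, with 2.5 mm to spare all round. The pin neither turns nor moves.
- grill: Table-top cracker grill, place and yaw differ each time. Origin: on the table under the pin; y points along the grill away from the foot, z up. The dark steel box is 236 mm wide (x), from 85 to 445 mm along y, its grate 94 mm above the table. The foot's column under the ring is 68 mm across, its pad on the table 90 mm. The far end pivots on two fixed feet.
- drive: Sprung, turning dark steel ring round the pin, 68 mm across, 10 mm thick. Origin: on the pin's axis, 70 mm above the table, where the ring's upper face is while unpressed (the origin does not sink). It can be pressed straight down 10 mm, and turned about 1.6 rad either way from level with 0.03 N m; it stays where it is turned.
- press (a joint): How far the ring is pressed down, in m: 0 at rest (up), 0.010 at its stop. Spring: it begins to sink at about 3.6 N and takes 1.2 N more per mm (about 9 N at 5 mm).
- bubble (a joint): Bubble's place along its vial, m: 0 centred, positive away from the foot (the higher end), -0.034 to 0.034. Each radian that the ring is turned clockwise (from above) lifts the foot's end and moves the bubble 20 mm towards the foot (-). It starts 11 to 26 mm on the positive side: 0.55 to 1.3 rad to turn.
- level_mid (a point): Top of the vial midway between its two dark lines (25 mm apart), on the aluminium spirit level (150 x 36 x 18 mm) fixed on the grate, 225 mm along the grill's y and at x = -65 mm, 118 mm above the table. The vial runs along y. The pale bubble is 16 mm long: centred when wholly between the lines.
- jar: White closed jar with a wooden lid, 68 mm across, 85 mm tall, origin at the centre of its underside. A bystander.
- brush: Glazing brush, 200 mm long, lying on the table near the robot, long axis along its own x. A bystander.
- cracker: Round rice cracker 90 mm across, 7 mm thick, lying on the table, origin at the centre of its underside. A bystander. (The crackers on the grate are fixed there.)
Mind the look-alikes: they are no part of the job. What is meant by the sleeve is not purple, and is the smaller of those in its own colour.

How it is judged:
By the outcome, as a careful person would: the job done as asked, in the order asked, and still so for the second after the job is handed in, while the arm keeps its last pose, push and grip.
It also fails if it takes over 58 s, if anything falls off the work surface, if the arm or the gripper's body presses on something with over 40 N, if the wrist force passes 120 N, or if a joint passes its speed limit or range.

## Working session

There is one attempt and no reset: what is moved stays moved. The work goes in short steps, Python scripts to look and compute and a tool call to move; the robot and the scene stay as the last step left them, time stands still between calls to the robot, and variables do not carry over. Pictures are saved under pics/ and viewed, about 8 in all and at most 12, crops included, and the job is handed in when it is done.

Besides the shell and the picture viewer there is one more tool, called after "Call:" as name(argument=value, ...) on one line, values as JSON. send_rows: Moves the arm, as the interface text tells. Its arguments: {"type":"object","properties":{"deltas":{"type":"array","items":{"type":"array","items":{"type":"array","items":{"type":"number"}}}},"squeeze":{"type":"number"}},"required":["deltas"]}

```bash
mkdir -p pics; cat > h.py <<'E'
import numpy as np, cv2
from workcell import manip, optics, sign_off
from scipy.spatial.transform import Rotation as R
def tool():
    s=manip.get_state(); T=np.eye(4); q=s['ee_rot']
    T[:3,:3]=R.from_quat([q[1],q[2],q[3],q[0]]).as_matrix(); T[:3,3]=s['ee_pos']; return T
def snap(n,f):
    T=tool(); im=optics.capture(n); cv2.imwrite('pics/'+f,im[:,:,::-1]); np.save('pics/'+f+'.npy',T); return im
def cam(n,T=None):
    c=optics.calibration(n); K=np.array(c['camera_matrix'])
    return K, np.array(c['world_from_camera']) if n!='wrist' else T@np.array(c['T_tool_cam'])
def ray(n,u,v,z,T=None):
    K,W=cam(n,T); d=W[:3,:3]@np.linalg.solve(K,[u,v,1]); return W[:3,3]+d*(z-W[2,3])/d[2]
def proj(n,p,T=None):
    K,W=cam(n,T); q=K@(W[:3,:3].T@(np.array(p)-W[:3,3])); return q[:2]/q[2]
E
python3 - <<'E'
from h import *
a=snap('top','top0.png');b=snap('side','side0.png');c=snap('wrist','w0.png')
np.set_printoptions(precision=3,suppress=True)
for n in('top','side'): print(n,*cam(n))
print(tool(), manip.get_state())
E
```

```text
top [[465.273   0.    253.381]
 [  0.    465.273 176.24 ]
 [  0.      0.      1.   ]] [[   0.01    -0.998    0.062  473.847]
 [  -1.      -0.01    -0.001  -49.601]
 [   0.001   -0.062   -0.998 1241.832]
 [   0.       0.       0.       1.   ]]
side [[498.741   0.    261.337]
 [  0.    498.741 189.783]
 [  0.      0.      1.   ]] [[   0.981   -0.132    0.146  380.55 ]
 [  -0.196   -0.715    0.671 -809.43 ]
 [   0.016   -0.686   -0.727  939.695]
 [   0.       0.       0.       1.   ]]
[[ -0.971   0.24   -0.    174.129]
 [  0.24    0.971  -0.002 703.116]
 [ -0.     -0.002  -1.    230.408]
 [  0.      0.      0.      1.   ]] {'time_s': 0.15, 'joints': array([-1.422,  0.592,  0.048,  1.61 , -0.033,  0.943, -0.034]), 'joint_vel': array([ 0.   , -0.003,  0.002, -0.002, -0.001, -0.   ,  0.   ]), 'joint_torque': array([  0.003, -54.925,   1.549, -19.845,   0.01 ,   0.006,  -0.   ]), 'ee_pos': array([174.129, 703.116, 230.408]), 'ee_rot': array([-0.   ,  0.121,  0.993, -0.001]), 'contact_force': array([-0.687,  0.682, -0.53 ]), 'wrist_torque': array([-0.03 , -0.009,  0.014]), 'opening': 1.0040483532010807}
```

View pics/top0.png

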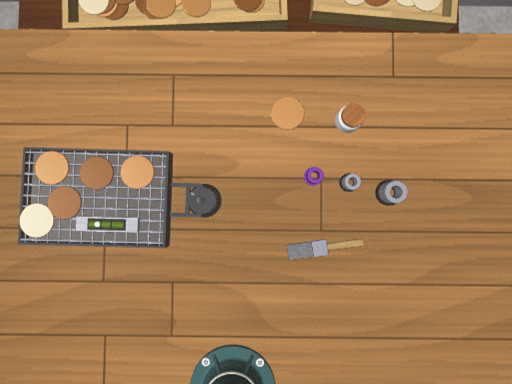

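View pics/side0.png

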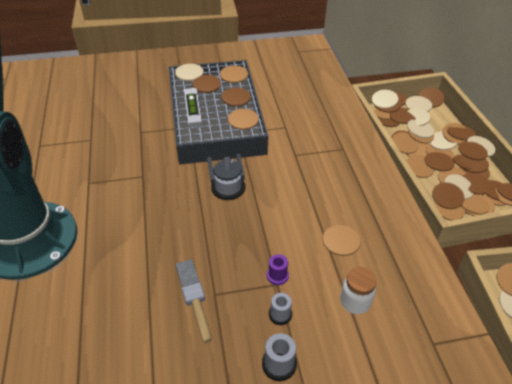

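Top view: the candidates are the purple sleeve (314,176), the small steel one (351,182) and the large steel one (392,192). I choose the small steel one, because it isn't purple and is the smaller of the two steel ones. The pin is at about (203,200), the level at (107,225), the jar at (350,117), the cracker at (287,113) and the brush at (325,248).

```bash
python3 - <<'E'
from h import *
np.set_printoptions(precision=1,suppress=True)
for nm,n,u,v,z in [('slv','top',351,182,55),('slv','side',281,300,55),('big','top',393,191,80),('purp','top',314,175.5,50),('pin','top',203,200,112),('pin','side',227,160,112),('lev','top',107,225,118),('lev','side',192,104,118),('jar','top',353,116,85),('brushR','top',363,243,8),('brL','top',288,252,8)]:
    print(nm,n,ray(n,u,v,z))
t=cv2.imread('pics/top0.png');s=cv2.imread('pics/side0.png')
f=lambda im,x,y,w,h,k:cv2.resize(im[y:y+h,x:x+w],(w*k,h*k),interpolation=cv2.INTER_CUBIC)
a=np.hstack([f(t,300,155,120,55,3),f(t,160,165,70,55,6)[:165*2:2,::2]])
A=f(t,300,150,115,65,4);B=f(t,165,170,65,65,4);C=f(s,200,145,60,60,4);D=f(s,250,250,60,60,4)
out=np.zeros((520,740,3),np.uint8)
out[:260,:460]=A;out[:260,470:730]=B;out[270:510,:240]=C;out[270:510,250:490]=D
cv2.imwrite('pics/crop.png',out)
E
```

```text
slv top [ 535.6 -299.9   55. ]
slv side [ 536.9 -300.3   55. ]
big top [ 512.8 -399.5   80. ]
purp top [ 551.6 -206.    50. ]
pin top [485.3  71.3 112. ]
pin side [484.1  66.7 112. ]
lev top [422.9 300.3 118. ]
lev side [423.5 294.9 118. ]
jar top [ 700.1 -299.1   85. ]
brushR top [ 377.4 -340.9    8. ]
brL top [ 352.  -143.5    8. ]
```

View pics/crop.png

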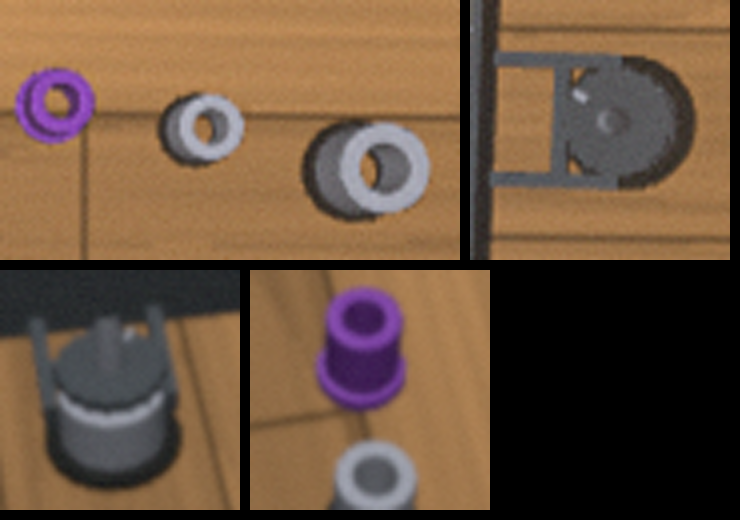

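The crop confirms the choice. The small steel sleeve's top rim is at (352,182) in the top view and about 41 mm across, as described. The pin tip is at (200.5,200) in the top view and (227,158) in the side view. Grill yaw comes out near 0. I'll turn the tool so its y points along world x, then travel.

Call:
send_rows(deltas=[[[0,0,0,0,0,9.5,85],[0,0,0,0,0,9.5,85],[0,0,0,0,0,9.5,85],[0,0,0,0,0,9.5,85],[0,0,0,0,0,9.5,85],[0,0,0,0,0,9.5,85],[0,0,0,0,0,9.5,85],[0,0,0,0,0,9.6,85]]])

```text
time_s: 1.15
ee_pos: [174.0, 703.4, 230.8]
ee_rot: [0.0, 0.709, 0.705, -0.0]
contact_force: [-0.1, 0.6, 0.3]
opening: 0.992
```

Call:
send_rows(deltas=[[[-0.72,0.7,0,0,0,0,85],[-0.72,0.7,0,0,0,0,85],[-0.72,0.7,0,0,0,0,85],[-0.72,0.7,0,0,0,0,85],[-0.72,0.7,0,0,0,0,85],[-0.72,0.7,0,0,0,0,85],[-0.72,0.7,0,0,0,0,85],[-0.72,0.7,0,0,0,0,85]]])

```text
time_s: 2.15
ee_pos: [511.2, 356.7, 231.2]
ee_rot: [-0.0, 0.707, 0.707, -0.0]
contact_force: [1.2, 0.4, -0.8]
opening: 0.996
```

```bash
python3 - <<'E'
from h import *
np.set_printoptions(precision=3,suppress=True)
c=optics.calibration('wrist');print(c);s=manip.get_state();print(s['time_s'],s['joints'],tool())
T=tool();T[:3,3]=[510,75,231]
for p in [(485,73,112),(535,-300,55),(423,298,118)]: print(proj('wrist',p,T))
print(ray('top',200.5,200.2,112),ray('side',227,158,112),ray('top',352.5,182,55))
E
```

```text
{'camera_matrix': array([[317.466,   0.   , 250.998],
       [  0.   , 317.466, 192.611],
       [  0.   ,   0.   ,   1.   ]]), 'T_tool_cam': array([[   0.   ,   -0.953,   -0.303,   78.123],
       [   1.   ,   -0.   ,    0.001,    1.098],
       [  -0.001,   -0.303,    0.953, -142.154],
       [   0.   ,    0.   ,    0.   ,    1.   ]])}
2.15 [-0.981  0.493  0.424  1.86  -0.264  0.844 -0.424] [[ -0.      1.     -0.    511.192]
 [  1.      0.      0.    356.677]
 [  0.     -0.     -1.    231.159]
 [  0.      0.      0.      1.   ]]
[220.235 189.504]
[267.793 434.53 ]
[ 110.204 -150.47 ]
[484.752  77.31  112.   ] [485.178  73.675 112.   ] [ 535.612 -303.704   55.   ]
```

```bash
python3 - <<'E'
from h import *
snap('wrist','wlev.png'); print(proj('wrist',(423,298,118),tool()))
E
```

```text
[141.01246716 242.02654922]
```

Call:
send_rows(deltas=[[[-0.585,0,0,0,0,0,85],[-0.585,0,0,0,0,0,85],[-0.585,0,0,0,0,0,85],[-0.585,0,0,0,0,0,85],[-0.585,0,0,0,0,0,85],[-0.585,0,0,0,0,0,85],[-0.585,0,0,0,0,0,85],[-0.585,0,0,0,0,0,85]]])

```text
time_s: 3.2
ee_pos: [509.9, 76.4, 231.2]
ee_rot: [-0.0, 0.707, 0.707, -0.0]
contact_force: [1.1, 0.8, -0.6]
opening: 0.998
```

```bash
python3 - <<'E'
from h import *
a=snap('wrist','wpin.png');b=cv2.imread('pics/wlev.png')
s=manip.get_state();print(s['joints'].round(2),s['ee_pos'])
f=lambda im,x,y,w,h,k:cv2.resize(im[y:y+h,x:x+w],(w*k,h*k),interpolation=cv2.INTER_CUBIC)
u,v=proj('wrist',(423,298,118),np.load('pics/wlev.png.npy'));print(u,v)
x0=max(int(u)-60,0);y0=max(int(v)-75,0);print(x0,y0)
out=np.zeros((450,800,3),np.uint8)
A=f(b,x0,y0,120,150,3)[:450,:360];out[:A.shape[0],:A.shape[1]]=A
B=f(a[:,:,::-1],150,120,145,150,3)[:,:435];out[:,365:800]=B
cv2.imwrite('pics/c2.png',out)
E
```

```text
[-0.59  0.36  0.47  2.09 -0.23  0.74  0.02] [509.52891289  70.33652349 231.52110915]
150.9818307170992 251.86218650333907
90 176
```

View pics/c2.png

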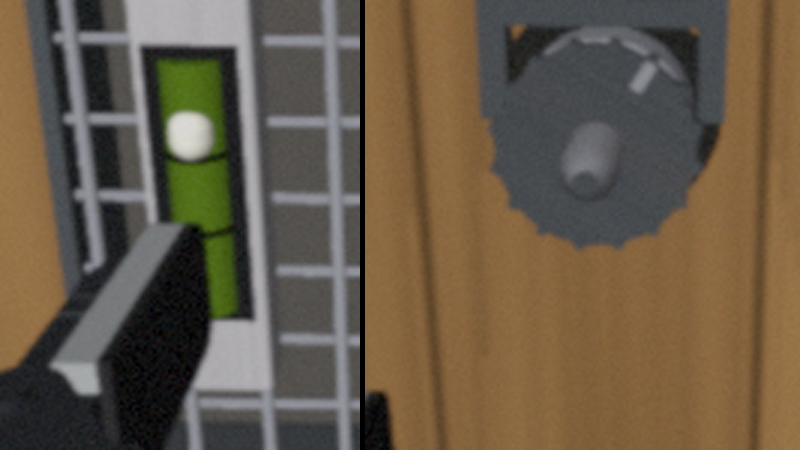

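Left: the vial lines are at crop rows 157 and 233 and the bubble at row 136, so it sits about +19.5 mm and needs roughly 0.97 rad. Right: the pin tip is at full-image pixel (222.7,180.7), and the fork arms flank the ring.

```bash
python3 - <<'E'
from h import *
np.set_printoptions(precision=1,suppress=True)
T=np.load('pics/wpin.png.npy');g=lambda u,v,z:ray('wrist',150+(u-365)/3,120+v/3,z,T)
print(T[:3,3],g(583,182,112),'ring L/R/bottom z70',g(490,140,70),g(698,140,70),g(597,245,70))
print(tool()[:3,3])
E
```

```text
[509.9  76.4 231.2] [487.2  82.2 112. ] ring L/R/bottom z70 [453.5  84.8  70. ] [521.2  84.8  70. ] [487.5  48.6  70. ]
[509.5  70.3 231.5]
```

Call:
send_rows(deltas=[[[-0.7,0.05,0,0,0,0,85],[-0.7,0.05,0,0,0,0,85],[-0.7,0.05,0,0,0,0,85],[-0.7,0.05,0,0,0,0,85],[-0.7,0.05,0,0,0,0,85],[-0.7,0.05,0,0,0,0,85],[-0.7,0.05,0,0,0,0,85],[-0.7,0.05,0,0,0,0,85]]])

```text
time_s: 4.25
ee_pos: [534.2, -259.5, 231.1]
ee_rot: [-0.0, 0.707, 0.707, 0.0]
contact_force: [0.5, -0.1, -0.1]
opening: 0.994
```

Call:
send_rows(deltas=[[[-0.3,0,0,0,0,0,85],[0,0,0,0,0,0,85],[0,0,0,0,0,0,85],[0,0,0,0,0,0,85],[0,0,0,0,0,0,85],[0,0,0,0,0,0,85],[0,0,0,0,0,0,85],[0,0,0,0,0,0,85]]])

```text
time_s: 5.25
ee_pos: [534.1, -276.7, 231.3]
ee_rot: [0.0, 0.707, 0.707, 0.0]
contact_force: [-0.5, -0.4, -0.3]
opening: 0.994
```

```bash
python3 - <<'E'
from h import *
a=snap('wrist','wslv.png')
s=manip.get_state();print(s['joints'].round(2),s['ee_pos'],proj('wrist',(535.6,-302,55),tool()))
cv2.imwrite('pics/c3.png',cv2.resize(a[150:350,150:400,::-1],(750,600),interpolation=cv2.INTER_CUBIC))
E
```

```text
[ 0.06  0.47  0.48  1.91 -0.29  0.83  0.69] [ 534.10762666 -276.77936371  231.32982458] [250.92037867 194.60052703]
```

View pics/c3.png

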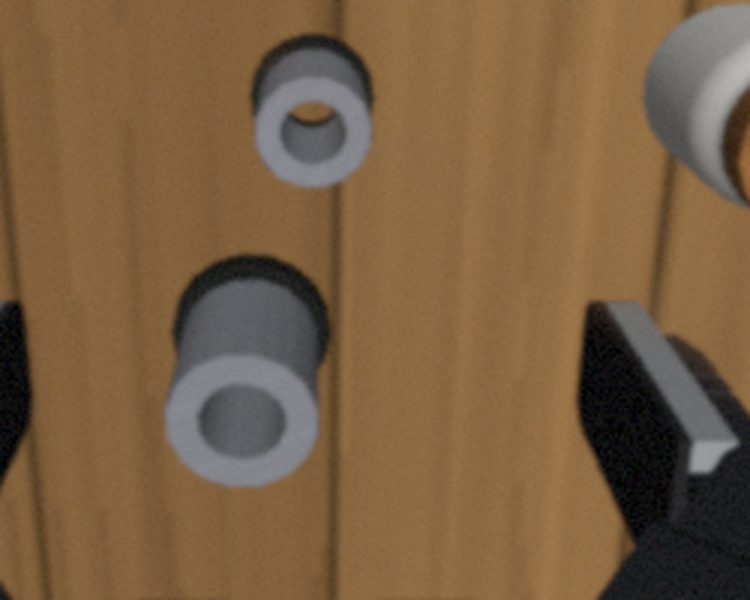

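The small sleeve's top rim centre is at full-image (254.3,193.7), with the large one below it and the jar at the right.

```bash
python3 - <<'E'
from h import *
np.set_printoptions(precision=1,suppress=True)
T=np.load('pics/wslv.png.npy');g=lambda u,v,z:ray('wrist',150+u/3,150+v/3,z,T)
c=g(313,131,55);print(c,'rim L/R/top/bot',g(254,131,55),g(372,131,55),g(313,187,55),g(313,76,55),T[:3,3]-c)
E
```

```text
[ 539.2 -300.9   55. ] rim L/R/top/bot [ 518.5 -300.9   55. ] [ 560.  -300.9   55. ] [ 539.3 -322.    55. ] [ 539.2 -281.    55. ] [ -5.1  24.2 176.3]
```

Call:
send_rows(deltas=[[[-0.4,0.07,0,0,0,0,85],[0,0,0.6,0,0,0,85],[0,0,0.6,0,0,0,85],[0,0,0.6,0,0,0,85],[0,0,0.6,0,0,0,85],[0,0,0.6,0,0,0,85],[0,0,0.5,0,0,0,85],[0,0,0,0,0,0,85]]])

```text
time_s: 6.3
ee_pos: [536.8, -299.9, 19.2]
ee_rot: [-0.002, 0.707, 0.707, -0.001]
contact_force: [-0.0, -0.4, -0.1]
opening: 0.993
```

Call:
send_rows(deltas=[[[0,0,0,0,0,0,60],[0,0,0,0,0,0,30],[0,0,0,0,0,0,30],[0,0,0,0,0,0,30],[0,0,0,0,0,0,30],[0,0,0,0,0,0,30],[0,0,0,0,0,0,30],[0,0,0,0,0,0,30]]], squeeze=50)

```text
time_s: 7.3
ee_pos: [539.0, -301.3, 23.1]
ee_rot: [0.001, 0.707, 0.707, 0.0]
contact_force: [-1.3, -0.1, 4.9]
opening: 0.48
```

Call:
send_rows(deltas=[[[0,0,-0.3,0,0,0,30],[0,0,-0.8,0,0,0,30],[0,0,-0.8,0,0,0,30],[0,0,-0.8,0,0,0,30],[0,0,-0.8,0,0,0,30],[0.6,0,0,0,0,0,30],[0.8,-0.1,0,0,0,0,30],[0.8,-0.1,0,0,0,0,30]]])

```text
time_s: 8.3
ee_pos: [525.9, -167.3, 232.5]
ee_rot: [0.0, 0.707, 0.707, 0.001]
contact_force: [0.4, 0.7, -1.3]
opening: 0.479
```

Call:
send_rows(deltas=[[[0.9,-0.1,0,0,0,0,30],[0.9,-0.1,0,0,0,0,30],[0.9,-0.1,0,0,0,0,30],[0.6,0,0,0,0,0,30],[0.3,0,0,0,0,0,30],[0,0,0,0,0,0,30],[0,0,0,0,0,0,30],[0,0,0,0,0,0,30]]])

```text
time_s: 9.3
ee_pos: [508.5, 45.2, 231.4]
ee_rot: [0.0, 0.708, 0.706, -0.0]
contact_force: [-0.0, -0.2, -1.8]
opening: 0.482
```

```bash
python3 - <<'E'
from h import *
a=snap('wrist','wpin2.png')
s=manip.get_state();print(s['joints'].round(2),s['ee_pos'],s['opening'],s['contact_force'],proj('wrist',(485.5,77,112),tool()))
cv2.imwrite('pics/c4.png',cv2.resize(a[80:330,100:400,::-1],(720,600),interpolation=cv2.INTER_CUBIC))
E
```

```text
[-0.56  0.35  0.49  2.1  -0.25  0.74  0.09] [508.41817358  45.48657121 231.38889796] 0.47450678772857086 [ 0.67800089 -0.04567166 -1.93669388] [221.45319033 150.76309092]
```

View pics/c4.png

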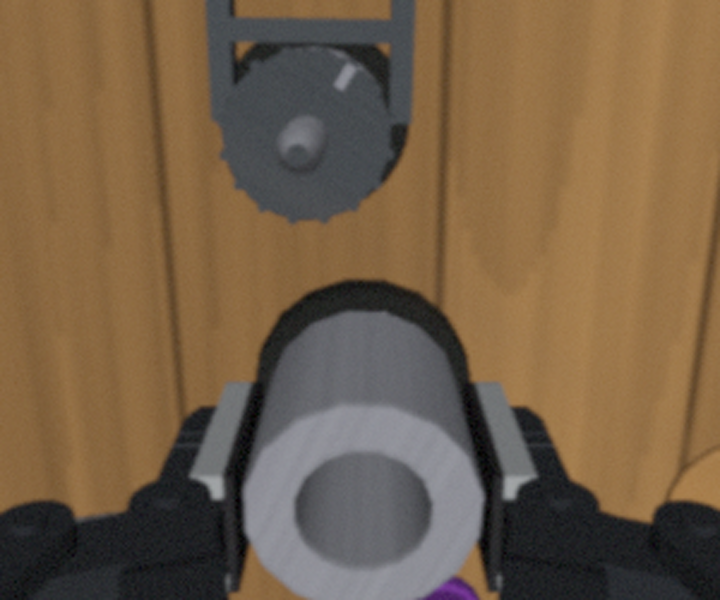

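Held sleeve: the top rim centre is at crop (364,504). The pin tip is at crop (297,152) and the ring spans crop columns 217–393 with its front edge at row 221.

```bash
python3 - <<'E'
from h import *
np.set_printoptions(precision=1,suppress=True)
T=np.load('pics/wpin2.png.npy');g=lambda u,v,z:ray('wrist',100+u/2.4,80+v/2.4,z,T)
t=g(297,152,112);z=T[2,3]+32.5;print('tip',t,'ring',g(217,125,70),g(393,125,70),g(305,221,70))
r=g(364,504,z);print('slv top',r,r-T[:3,3],g(243,504,z),g(486,504,z));print('base',g(363,281,T[2,3]-22.5+10))
E
```

```text
tip [487.6  82.8 112. ] ring [452.9  87.1  70. ] [522.2  86.8  70. ] [486.5  48.1  70. ]
slv top [510.   47.5 263.9] [ 1.5  2.3 32.5] [489.8  47.6 263.9] [530.4  47.4 263.9]
base [510.   71.8 218.9]
```

Call:
send_rows(deltas=[[[0.3,-0.19,0,0,0,0,30],[0.29,-0.18,0,0,0,0,30],[0,0,0.4,0,0,0,30],[0,0,0.5,0,0,0,30],[0,0,0.4,0,0,0,30],[0,0,0.2,0,0,0,30],[0,0,0,0,0,0,30],[0,0,0,0,0,0,30]]])

```text
time_s: 10.35
ee_pos: [487.0, 82.5, 142.0]
ee_rot: [0.0, 0.707, 0.707, 0.001]
contact_force: [0.6, -0.6, -1.5]
opening: 0.48
```

```bash
python3 - <<'E'
from h import *
a=snap('wrist','wfit.png');b=snap('side','sfit.png')
s=manip.get_state();print(s['ee_pos'],s['contact_force'])
f=lambda im,x,y,w,h,k:cv2.resize(im[y:y+h,x:x+w,::-1],(int(w*k),int(h*k)),interpolation=cv2.INTER_CUBIC)
cv2.imwrite('pics/c5.png',np.hstack([f(a,170,180,160,190,2.5)[:475],f(b,190,100,80,95,5)]))
print(proj('side',(486,80,112)))
E
```

```text
[486.97648399  82.72856147 142.17758122] [-0.29580485 -0.30059178 -0.75252164]
[226.94567983 156.21148745]
```

View pics/c5.png

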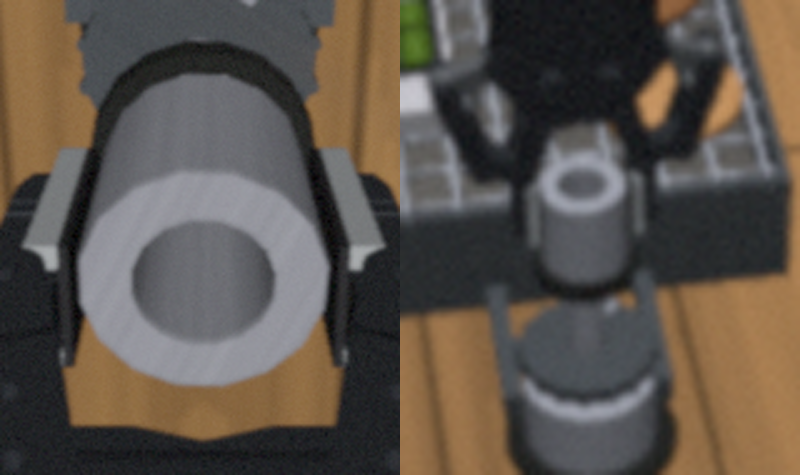

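```bash
python3 - <<'E'
from h import *
np.set_printoptions(precision=1,suppress=True)
T=np.load('pics/wfit.png.npy')
print(ray('side',190+(583-400)/5,137,174.5), ray('wrist',170+204/2.5,180+278/2.5,174.5,T),T[:3,3])
# foot rear edge, z=bottom+10
print(ray('wrist',170+205/2.5,180+42/2.5,129.5,T))
# side pin tip refine: crop of pre-arm image
im=cv2.imread('pics/side0.png');print(cv2.cvtColor(im,cv2.COLOR_BGR2GRAY)[150:176,221:234])
E
```

```text
[487.1  78.3 174.5] [488.5  84.2 174.5] [487.   82.5 142. ]
[488.9 109.2 129.5]
[[ 42  41  41  42  44  42  41  43  41  43  39  42  41]
 [ 40  41  40  44  40  42  44  43  40  42  42  40  40]
 [ 44  42  35  40  39  43  41  41  37  43  41  40  41]
 [ 41  39  47  41  44  40  43  41  42  42  40  40  42]
 [ 46  43  44  45  41  43  44  39  40  43  39  42  45]
 [ 41  39  43  45  45  37  44  43  45  41  40  39  42]
 [ 45  40  44  51  52  54  57  61  55  46  43  45  43]
 [ 44  43  51  64  76  79  77  75  64  48  47  50  49]
 [ 44  46  58  76  87  91  90  84  74  63  66  73  75]
 [ 56  60  67  79  87  91  92  86  78  77  98 113 106]
 [ 79  75  76  81  86  90  87  88  84  87 112 126 112]
 [ 82  79  76  79  86  90  88  88  84  94 119 122 100]
 [ 78  75  75  81  83  90  89  83  82  89 106  99  87]
 [ 77  78  78  79  85  88  88  83  80  82  83  83  79]
 [ 78  79  75  78  85  87  89  86  82  75  78  78  77]
 [ 76  76  77  76  84  87  90  85  82  77  74  75  78]
 [ 76  77  77  82  83  85  86  85  80  74  75  77  76]
 [ 77  76  77  78  83  85  85  85  80  75  72  75  76]
 [ 78  78  73  78  84  87  84  84  79  75  74  74  78]
 [ 76  79  77  77  82  85  87  85  79  74  75  80  76]
 [ 78  76  75  78  80  82  82  82  81  80  76  77  78]
 [ 78  78  77  79  79  81  81  81  77  78  77  78  80]
 [ 76  78  80  79  80  77  78  77  79  78  77  80  79]
 [ 79  81  81  76  77  79  80  82  79  79  76  77  77]
 [ 78  78  79  79  80  79  78  80  81  81  79  79  78]
 [ 76  79  79  77  80  80  75  80  78  79  80  77  76]]
```

Call:
send_rows(deltas=[[[-0.04,-0.017,0,0,0,0,30],[0,0,0,0,0,0,30],[0,0,0.06,0,0,0,30],[0,0,0.06,0,0,0,30],[0,0,0.06,0,0,0,30],[0,0,0.06,0,0,0,30],[0,0,0,0,0,0,30],[0,0,0,0,0,0,30]]])

```text
time_s: 11.45
ee_pos: [485.2, 80.2, 126.9]
ee_rot: [0.0, 0.707, 0.707, -0.0]
contact_force: [-0.4, -0.0, -1.7]
opening: 0.477
```

Call:
send_rows(deltas=[[[0,0,0.05,0,0,0,30],[0,0,0.05,0,0,0,30],[0,0,0.05,0,0,0,30],[0,0,0.05,0,0,0,30],[0,0,0,0,0,0,30],[0,0,0,0,0,0,30],[0,0,0,0,0,0,30],[0,0,0,0,0,0,30]]])

```text
time_s: 12.45
ee_pos: [485.2, 80.3, 115.0]
ee_rot: [0.0, 0.707, 0.707, 0.0]
contact_force: [-0.4, 0.5, -1.8]
opening: 0.478
```

Call:
send_rows(deltas=[[[0,0,0.08,0,0,0,30],[0,0,0.08,0,0,0,30],[0,0,0.08,0,0,0,30],[0,0,0.08,0,0,0,30],[0,0,0.03,0,0,0,30],[0,0,0,0,0,0,30],[0,0,0,0,0,0,30],[0,0,0,0,0,0,30]]])

```text
time_s: 13.45
ee_pos: [485.3, 80.3, 94.1]
ee_rot: [0.0, 0.707, 0.707, 0.0]
contact_force: [-0.1, 0.3, -3.0]
opening: 0.484
```

Call:
send_rows(deltas=[[[0,0,0.03,0,0,0,30],[0,0,0.03,0,0,0,30],[0,0,0.03,0,0,0,30],[0,0,0,0,0,0,30],[0,0,0,0,0,0,30],[0,0,0,0,0,0,30],[0,0,0,0,0,0,30],[0,0,0,0,0,0,30]]])

```text
time_s: 14.45
ee_pos: [485.4, 80.3, 88.9]
ee_rot: [0.0, 0.707, 0.707, 0.0]
contact_force: [-1.3, 0.1, 6.5]
opening: 0.478
```

Call:
send_rows(deltas=[[[0,0,0.03,0,0,0,30],[0,0,0.02,0,0,0,30],[0,0,0,0,0,0,30],[0,0,0,0,0,6,30],[0,0,0,0,0,8,30],[0,0,0,0,0,8,30],[0,0,0,0,0,8,30],[0,0,0,0,0,0,30]]])

```text
time_s: 15.45
ee_pos: [485.1, 80.7, 86.0]
ee_rot: [-0.0, 0.866, 0.5, 0.0]
contact_force: [-1.4, 0.3, 9.7]
opening: 0.479
```

```bash
cat > bub.py <<'E'
from h import *
import sys
# rectify the vial region (world z=118, 80 mm along y, 40 mm along x) from a camera at 8 px/mm
def rect(n,k=8):
    im=optics.capture(n)
    W=[(403,345,118),(443,345,118),(443,245,118),(403,245,118)]
    src=np.float32([proj(n,p) for p in W]); dst=np.float32([(0,0),(160,0),(160,400),(0,400)])
    return cv2.warpPerspective(im[:,:,::-1],cv2.getPerspectiveTransform(src,dst),(160,400),flags=cv2.INTER_CUBIC)
def bub(f=None):
    s=manip.get_state();print(s['time_s'],s['ee_pos'].round(1),s['contact_force'].round(1),s['wrist_torque'].round(2),s['joints'].round(2))
    for n in('top','side'):
        r=rect(n); g=r.astype(int)
        green=(g[:,:,1]-g[:,:,0]>40); col=int(np.median(np.nonzero(green)[1])) if green.any() else 80
        p=g[:,col-8:col+9].mean(1); pr=p.mean(1)  # strip along vial
        gr=np.nonzero(green[:,col-12:col+13].sum(1)>5)[0]
        w=(p[:,0]>110)&(p[:,1]>130); w[:gr.min()]=0; w[gr.max():]=0
        wi=np.nonzero(w)[0]
        print(n,'col',col,'green y',345-gr.min()/4,345-gr.max()/4,'bubble y',345-wi.min()/4 if len(wi) else None,345-wi.max()/4 if len(wi) else None, 'mid',345-(gr.min()+gr.max())/8,'bub',345-wi.mean()/4 if len(wi) else None)
        if f: cv2.imwrite(f'pics/{f}_{n}.png',r)
if __name__=='__main__':
    bub(sys.argv[1])
    a=[cv2.imread(f'pics/{sys.argv[1]}_{n}.png') for n in('top','side')]; cv2.imwrite(f'pics/{sys.argv[1]}.png',np.hstack(a))
E
python3 bub.py b1
```

```text
15.45 [485.1  80.7  86. ] [-1.4  0.3  9.7] [ 0.1   0.47 -0.01] [-0.57  0.59  0.44  2.24 -0.61  0.42 -0.16]
top col 88 green y 345.0 262.5 bubble y 323.75 307.5 mid 303.75 bub 315.625
side col 81 green y 345.0 260.0 bubble y 327.25 307.75 mid 302.5 bub 317.5
```

View pics/b1.png

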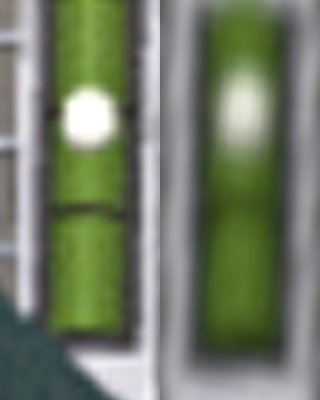

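The top view, rectified at 4 px/mm, shows the lines at rows 110 and 211 and the bubble centre at row 118. That puts the bubble at about +10.5 mm and the mid at y=305. It's following the turn, so I need about 30° more.

Call:
send_rows(deltas=[[[0,0,0,0,0,6,30],[0,0,0,0,0,8,30],[0,0,0,0,0,8,30],[0,0,0,0,0,6,30],[0,0,0,0,0,0,30],[0,0,0,0,0,0,30],[0,0,0,0,0,0,30],[0,0,0,0,0,0,30]]])

```text
time_s: 16.55
ee_pos: [484.9, 81.1, 86.1]
ee_rot: [-0.001, 0.961, 0.276, -0.0]
contact_force: [-2.0, 2.0, 9.6]
opening: 0.475
```

```bash
python3 bub.py b2
```

```text
16.55 [484.9  81.1  86.1] [-2.   2.   9.6] [ 0.32  0.49 -0.01] [-0.66  0.62  0.57  2.25 -0.77  0.47 -0.49]
top col 91 green y 345.0 268.75 bubble y 314.75 299.0 mid 306.875 bub 306.875
side col 81 green y 345.0 263.25 bubble y 319.25 300.25 mid 304.125 bub 309.75
```

View pics/b2.png

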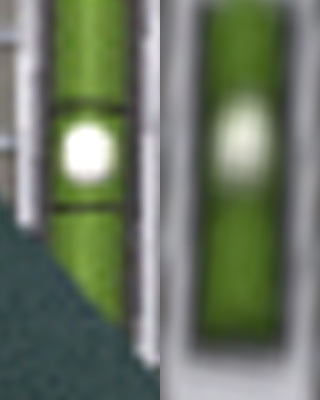

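The lines are now at rows 105 and 208 with the bubble at row 152, about +1.1 mm off. I'll trim by about 3°.

Call:
send_rows(deltas=[[[0,0,0,0,0,3,30],[0,0,0,0,0,0,30],[0,0,0,0,0,0,30],[0,0,0,0,0,0,30],[0,0,0,0,0,0,30],[0,0,0,0,0,0,30],[0,0,0,0,0,0,30],[0,0,0,0,0,0,30]]])

```text
time_s: 17.65
ee_pos: [484.9, 81.1, 86.0]
ee_rot: [-0.001, 0.968, 0.25, -0.0]
contact_force: [-2.2, 1.1, 10.6]
opening: 0.479
```

```bash
python3 bub.py b3; python3 - <<'E'
from h import *
f=cv2.imread('pics/b3_top.png'); s=optics.capture('side')[:,:,::-1]
c=cv2.resize(s[80:205,170:290],(384,400),interpolation=cv2.INTER_CUBIC)
cv2.imwrite('pics/b3c.png',np.hstack([f,c]))
E
```

```text
17.65 [484.9  81.1  86. ] [-2.2  1.1 10.6] [ 0.32  0.52 -0.  ] [-0.67  0.63  0.58  2.25 -0.78  0.48 -0.53]
top col 91 green y 345.0 270.75 bubble y 313.75 298.0 mid 307.875 bub 305.875
side col 81 green y 345.0 263.5 bubble y 319.25 299.5 mid 304.25 bub 309.375
```

View pics/b3c.png

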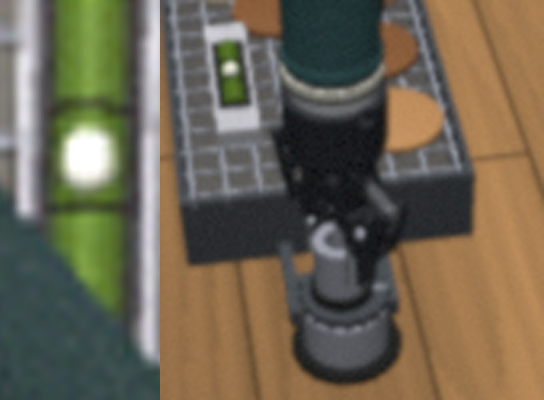

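The bubble is at row 156, midway between the lines at about 105 and 207. The sleeve is gripped, seated over the pin and pressing the ring down.

```bash
python3 -c "
from h import *
print(sign_off())"
```

```text
the job is handed in; nothing more can be done
None
```

The job is handed in, with the arm still gripping the sleeve and pressing the ring down. I picked up the small steel sleeve, slid it over the pin with almost no side force, and pressed with about 12 N. I then turned the ring 61° clockwise in three steps.

- **Bubble:** my last top-camera picture shows it midway between the two lines, within about 0.5 mm. The side view is blurrier and showed it in the same area, but I did not measure the lines there.
- **Press:** about 10.6 N upward at the wrist. With the sleeve's weight that puts the ring about 6.5 mm down, which I estimated from the force and height rather than measured.
- **Grip:** the opening is steady at about 41 mm, matching the 42 mm tube.
- **Time:** about 17.7 s.
- **Bystanders:** I never moved near the jar, brush or cracker at low height, but I took no final picture to confirm they are untouched.
- **Disagreement:** the cameras differed by 3–8 mm on where the pin was along y. I placed the sleeve by its position relative to the pin within the same camera, and it went on without trouble.

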